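# Hold a gauge blade through the guard window of a dial gauge

## Robot

A 6-joint arm with a two-finger parallel gripper is mounted at the origin on the work surface. World frame = base frame: x ahead of the robot, y to its left, z up, the work surface at z = 0. Lengths are in m, angles in rad, forces in N, time in s.
With the tool pointing down it reaches from about 0.375 to 0.9 m from the base axis. Payload 3.1 kg.
Tool frame: the origin (TCP) lies at the centre of the arm's flange, where the gripper is bolted on; the fingertips stand 182 mm ahead of it and the grasp point (between the pads) lies 164 mm ahead of it; z points along the fingers, y is the line along which they close (so a half turn about z gives the same grasp; the last joint's range is limited). The gripper opens to 87 mm and grips with 3 to 60 N. Pads are 19 mm wide; open, the fingers measure 117 mm over their backs; the gripper's body (75 mm by 190 mm) begins 51 mm behind the grasp point.
Start: joints at [-1.371, 0.527, 1.433, -0, 1.181, -0.178], TCP at [0.231, -0.581, 0.405] pointing down, gripper open.
Joint ranges: [-3.08, 3.08], [-0.75, 2.2], [0.22, 2.44], [-1.43, 4.57], [0, 2.65], [-2.85, 2.85]. Speed limits (rad/s): [2.79, 2.79, 3.14, 3.14, 3.14, 3.14].

## Interface

Orientations are given as a unit quaternion [x, y, z, w].
In Python, from rig import * gives the robot as it stands.
- The arm moves only by the tool move_arm, never from a script. Its argument "commands" is a list that holds one entry, the list of rows, each a list of 6 numbers: the shift along the tool's x, y, z in units of 40 mm (1.0 is 40 mm), then the turn, a rotation vector about the tool's x, y, z in rad. A call has 1 to 12 rows; each row is the pose to reach, as a shift and turn from the pose commanded when the call began, along the tool's axes at that moment; what a row does not reach only later rows make up. A row lasts 1/8 s, in which the tool goes at most 62.5 mm and 10.7 degrees, less where a joint would pass 70% of its speed; a pose out of reach is approached as far as the arm can. A call with a gripper value outside its range is refused whole. "claw" is the closure, from -1 (fully open) to 1 (shut), so that 0 is half open, set as the call begins (left out, the last holds). The fingers move at their own pace and stop on an object; "squeeze" is the grip in N (left out, the last holds). Time passes only in rows, so rows that repeat a pose let the fingers close. It gives the time, the measured TCP pose, the force, the opening and the grip force at its end, in the units of the state.
- get_obs(): the state, without advancing time (a new reading comes with each control period).
- camera(name): name is "side" or "top"; returns a dict with "pixels" (420x560x3 uint8, blue, green, red), "range_z" (420x560 float32, m along the optical axis (not along the pixel's ray), 0 where there is no reading), "camera_matrix" (3x3 intrinsics, pixels), "extrinsics" (4x4, takes a point from world to camera coordinates). Camera axes: x right, y up, looking along -z (the intrinsics and any distortion apply to the point x, -y, -z); pixel columns grow to the right and rows downward; lengths in m; the calibration is good to about 2 mm. A picture is of the moment at which its call begins.
- hand_in(): hands the job in; it is judged then, once.
The state is a dict: "time": time; "q": joint angles; "joint_velocities": joint speeds; "joint_torque": joint torques, N m; "position": TCP position; "tool_rot": TCP orientation; "ft_force": force on the tool from outside, world axes, zero at the start; "moment": the same for the moment, N m; "grip_width": finger opening in m; "grip_force": force on a finger pad.
Only numpy, scipy, OpenCV 4.12 (cv2) and the standard library are available. Lean on these libraries where they do the work, as an engineer would, in place of code of your own. Each camera call takes 0.05 s, during which the arm holds its last target. There are 200 camera calls.

## Task

Take the gauge blade with the orange bands out of the wooden rack, pass it foot first through the narrow window in the top of the blue dial gauge, and press it gently down on the sprung stylus inside until the lower edge of the orange band on its metal is level with the guard's top face and the dial's red pointer stands about the middle of the green sector. Finish while still holding the blade there in the gripper: do not let go. Be gentle: never push hard on the gauge or run the stylus down to its stop, and leave the other blades and the six-sided housing where they are.

Things in the scene. Friction and masses are not known exactly. Their poses are not given: they have to be found in the camera images.
- blade: blade to use: upright aluminium plate 44 (own x) x 8 (own y) mm, 80 high; black handle on top 36 (x) x 16 (y), 80 to 125 mm above the foot. Orange band round the metal 48 to 58 mm above the foot, orange cap on the handle's top. Origin: centre of the foot, z up; half a turn about z is the same. 0.09 to 0.18 kg. Stands in any of the rack's slots, foot 10 mm above the table
- blade_line (a point): on the blade's axis at the lower edge of the orange band on the metal, 48 mm above the foot
- blade_grip (a point): on the blade's axis in the middle of the black handle, 103 mm above the foot: the place to grip, with the fingers closing along the blade's own y
- gauge: fixed blue housing on a 140 x 120 mm foot; on top an aluminium guard plate 120 (own x) x 100 (y), 12 mm thick, its top face 100 mm above the table. In its middle the window: a slot 46 (x) x 10 (y) mm right through, edges broken by 1.5 mm, so 2 mm wider each way than the blade; hollow below. Origin: centre of the underside, directly below the window; z up
- guard_mouth (a point): centre of the window, level with the guard's top face; axes as gauge
- stylus (a joint): travel in m of the sprung steel pin, 12 mm across, upright under the window: 0 at rest, its tip 40 mm below the guard's top face; grows as pressed down; stop at 0.018. Spring 2.5 N at first touch, 4.5 N at 0.008, 7 N at the stop: more than the blade's weight. Wanted: 0.008, the blade's foot then 48 mm below the guard's top face
- dial (a point): centre of the face of the gauge's round dial, 68 mm across, tilted, beyond the housing's +x end, its rim up to 111 mm above the table. White face, red pointer that turns clockwise 150 rad per m of stylus travel, green sector for travel 0.004 to 0.012; its middle, twelve o'clock, is 0.008
- rack: fixed light wooden block 70 (own x) x 200 (own y) x 40 mm high with three upright slots 47 x 11 mm, 30 mm deep, at y = -66, 0 and +66 mm, long sides along x. Origin: centre of the underside, z up
- blue_blade: the same blade as blade but with blue bands; stands in another slot of the rack; leave it alone
- white_blade: the same blade as blade but with white bands; stands in another slot of the rack; leave it alone
- housing: six-sided aluminium sensor housing, 70 mm across flats, 22 mm high, with two round ports on top; lies loose on the table; leave it alone. Origin: centre of the underside
Not all that is in view belongs to the job. What is shaped like the blade but yellow is not meant.

How it is judged:
By the outcome, as a careful person would: the job done as asked, in the order asked, and still so for the second after the job is handed in, while the arm keeps its last pose, push and grip.
It also fails if it takes over 48 s, if anything falls off the work surface, if the arm or the gripper's body presses on something with over 40 N, if the wrist force passes 120 N, or if a joint passes its speed limit or range.

## Working session

There is one attempt and no reset: what is moved stays moved. The work goes in short steps, Python scripts to look and compute and a tool call to move; the robot and the scene stay as the last step left them, time stands still between calls to the robot, and variables do not carry over. Pictures are saved under pics/ and viewed, at most 10 in all, crops included, and the job is handed in when it is done.

Besides the shell and the picture viewer there is one more tool, called after "Call:" by a JSON object that holds its "fn" and its "kwargs", one argument or row to a line. move_arm: Moves the arm, as the interface text tells. Its arguments: {"type":"object","properties":{"commands":{"type":"array","items":{"type":"array","items":{"type":"array","items":{"type":"number"}}}},"claw":{"type":"number"},"squeeze":{"type":"number"}},"required":["commands"]}

```bash
mkdir -p pics; cat > h.py <<'E'
from rig import *
import numpy as np, cv2
def world(c):
    K=c["camera_matrix"];z=c["range_z"];T=np.linalg.inv(c["extrinsics"])
    v,u=np.mgrid[0:z.shape[0],0:z.shape[1]]
    p=np.stack([(u-K[0,2])/K[0,0]*z,-(v-K[1,2])/K[1,1]*z,-z,np.ones_like(z)],-1)
    w=(p@T.T)[...,:3]; w[z==0]=np.nan
    return w
def project(c,p):
    q=c["extrinsics"]@np.append(p,1);K=c["camera_matrix"]
    return K[0,0]*q[0]/-q[2]+K[0,2],K[1,1]*-q[1]/-q[2]+K[1,2]
E
python3 - <<'E'
from h import *
for n in("side","top"):
    c=camera(n); np.savez(n+".npz",**{k:v for k,v in c.items() if isinstance(v,np.ndarray)}); cv2.imwrite(f"pics/{n}0.png",c["pixels"])
    print(n,[k for k in c],c["camera_matrix"].round(1).tolist(),np.linalg.inv(c["extrinsics"]).round(3).tolist())
print(get_obs())
E
```

```text
side ['pixels', 'range_z', 'camera_matrix', 'extrinsics'] [[424.3, 0.0, 279.7], [0.0, 424.3, 211.2], [0.0, 0.0, 1.0]] [[-0.977, 0.116, -0.178, 0.439], [-0.213, -0.574, 0.79, 0.762], [-0.011, 0.81, 0.586, 0.644], [0.0, 0.0, 0.0, 1.0]]
top ['pixels', 'range_z', 'camera_matrix', 'extrinsics'] [[497.4, 0.0, 276.2], [0.0, 497.4, 205.1], [0.0, 0.0, 1.0]] [[-0.024, 0.998, -0.052, 0.561], [-1.0, -0.024, -0.005, -0.001], [-0.006, 0.052, 0.999, 1.107], [0.0, 0.0, 0.0, 1.0]]
{'time': 0.1, 'q': array([-1.37050637e+00,  5.28374102e-01,  1.43380507e+00, -2.02011696e-05,
        1.18138645e+00, -1.78520814e-01]), 'joint_velocities': array([ 0.00026991, -0.00171573, -0.00248165, -0.00111   , -0.00169527,
       -0.00013294]), 'joint_torque': array([ 1.21095019e-05, -4.40986204e+01, -1.77151161e+01,  6.33723778e-02,
        5.33994043e-02, -5.25139501e-05]), 'position': array([ 0.23108348, -0.58036766,  0.40385875]), 'tool_rot': array([ 9.82115158e-01,  1.88278632e-01, -2.00773264e-05, -9.86327151e-04]), 'ft_force': array([-0.65124085, -0.68784498,  0.13750784]), 'moment': array([-0.01229068,  0.02493919, -0.00416102]), 'grip_force': 0.0, 'grip_width': 0.08689099667328379}
```

View pics/side0.png

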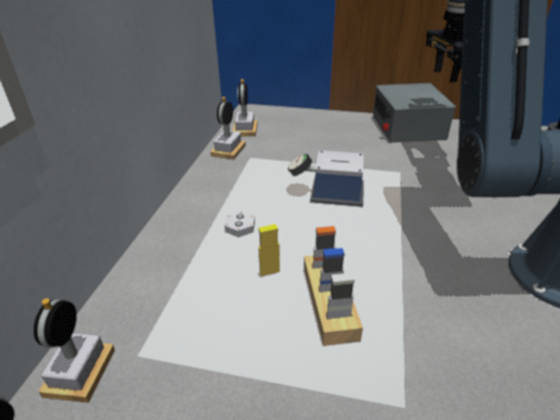

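View pics/top0.png

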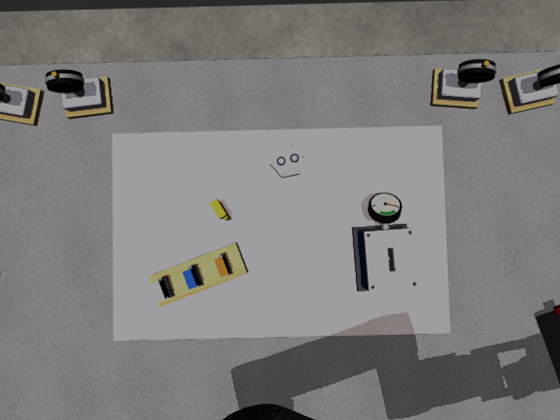

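The side view shows the orange-capped blade at about (326,231), in the rack slot farthest from the camera, and the gauge at (340,180). The top view shows the orange cap at (224,263), the window at (391,259) and the dial at (384,207).

```bash
cat >> h.py <<'E'
def onplane(c,uv,h):
    K=c["camera_matrix"];T=np.linalg.inv(c["extrinsics"]);uv=np.atleast_2d(uv).astype(float)
    d=np.stack([(uv[:,0]-K[0,2])/K[0,0],-(uv[:,1]-K[1,2])/K[1,1],-np.ones(len(uv))],1)@T[:3,:3].T
    o=T[:3,3]; return o+d*((h-o[2])/d[:,2])[:,None]
def rect(c,mask,h,nm):
    cs=max(cv2.findContours(mask.astype(np.uint8),cv2.RETR_EXTERNAL,cv2.CHAIN_APPROX_NONE)[0],key=cv2.contourArea)
    ys,xs=np.nonzero(mask); 
    P=onplane(c,np.stack([xs,ys],1),h)[:,:2]
    m,e,_=cv2.PCACompute2(P.astype(np.float32),None)
    R=cv2.minAreaRect((P*1000).astype(np.float32))
    print(nm,len(xs),"cen",m[0].round(4),"pca ang",np.degrees(np.arctan2(e[0,1],e[0,0])).round(1),"rect",np.round(R[0],1),np.round(R[1],1),round(R[2],1))
E
python3 - <<'E'
from h import *
for n in("top","side"):
    c=dict(np.load(n+".npz")); w=world(c); hsv=cv2.cvtColor(c["pixels"],cv2.COLOR_BGR2HSV); H,S,V=cv2.split(hsv)
    b=np.zeros(H.shape,bool)
    def box(u0,u1,v0,v1):
        m=b.copy(); m[v0:v1,u0:u1]=1; return m
    print(n)
    if n=="top":
        o=box(205,245,245,285)&(H<16)&(S>150)&(V>90)
        print("cap z",np.nanmedian(w[o][:,2]),hsv[263,224],np.nanpercentile(w[o][:,2],[5,95]))
        rect(c,o&(w[...,2]>.12),.135,"cap")
        rk=box(140,255,235,310)&(abs(w[...,2]-.04)<.006); rect(c,rk,.04,"rack")
        g=box(345,425,215,300)&(abs(w[...,2]-.1)<.008); rect(c,g,.1,"guard")
        V2=box(382,401,240,280)&(V<110); rect(c,V2,.1,"window")
        print("V row",V[259,380:402],"V col",V[240:278,391]); print("guard z",np.nanmedian(w[g][:,2]))
        for h,nm in((.135,"blue"),(.135,"cap")): pass
        bl=box(180,205,260,295)&(H>100)&(H<130)&(S>150)&(V>90); rect(c,bl&(w[...,2]>.12),.135,"blue")
    else:
        o=box(310,340,220,260)&(H<16)&(S>150)&(V>90)
        print("cap z",np.nanpercentile(w[o][:,2],[5,50,95]))
        rect(c,o&(w[...,2]>.131),.135,"cap")
c=dict(np.load("top.npz"))["pixels"]
a=cv2.resize(c[235:310,140:260],None,fx=4,fy=4,interpolation=cv2.INTER_NEAREST)
d=cv2.resize(c[190:300,345:425],None,fx=4,fy=4,interpolation=cv2.INTER_NEAREST)
im=np.zeros((440,800,3),np.uint8); im[:300,:480]=a; im[:440,480:800]=d; cv2.imwrite("pics/z1.png",im)
E
```

```text
top
cap z nan [ 16 197  97] nan
  return np.nanmean(a, axis, out=out, keepdims=keepdims)
  return np.nanmean(a, axis, out=out, keepdims=keepdims)
Traceback (most recent call last):
  File "h.py", line 17, in rect
    cs=max(cv2.findContours(mask.astype(np.uint8),cv2.RETR_EXTERNAL,cv2.CHAIN_APPROX_NONE)[0],key=cv2.contourArea)
ValueError: max() iterable argument is empty
```

```bash
sed -i '/cs=max/d' h.py
cat > m.py <<'E'
from h import *
for n in("top","side"):
    c=dict(np.load(n+".npz")); w=world(c); hsv=cv2.cvtColor(c["pixels"],cv2.COLOR_BGR2HSV); H,S,V=cv2.split(hsv)
    b=np.zeros(H.shape,bool)
    def box(u0,u1,v0,v1):
        m=b.copy(); m[v0:v1,u0:u1]=1; return m
    print(n)
    if n=="top":
        print("valid depth frac",(c["range_z"]>0).mean())
        o=box(212,236,247,282)&(H<19)&(S>150)&(V>80)
        rect(c,o,.135,"cap"); print(np.nanpercentile(w[o][:,2],[5,50,95]) )
        rk=box(140,255,235,310)&(abs(w[...,2]-.04)<.007); rect(c,rk,.04,"rack")
        rk=box(140,255,235,310)&(H>15)&(H<35)&(S>60)&(V>110); rect(c,rk,.04,"rackcol")
        g=box(345,425,215,300)&(abs(w[...,2]-.1)<.008); rect(c,g,.1,"guard")
        V2=box(384,399,243,276)&(V<110); rect(c,V2,.1,"window")
        print("V row",V[259,380:402],"V col",V[240:278,391]); print("guard z",np.nanmedian(w[g][:,2]))
        bl=box(180,205,260,295)&(H>100)&(H<130)&(S>150)&(V>80); rect(c,bl,.135,"blue")
    else:
        o=box(310,340,222,242)&((H<16)|(H>172))&(S>150)&(V>90)
        print("cap z",o.sum(),np.nanpercentile(w[o][:,2],[5,50,95]))
        rect(c,o&(w[...,2]>.130),.135,"cap")
c=dict(np.load("top.npz"))["pixels"]
a=cv2.resize(c[235:310,140:260],None,fx=4,fy=4,interpolation=cv2.INTER_NEAREST)
d=cv2.resize(c[190:300,345:425],None,fx=4,fy=4,interpolation=cv2.INTER_NEAREST)
im=np.zeros((440,800,3),np.uint8); im[:300,:480]=a; im[:440,480:800]=d; cv2.imwrite("pics/z1.png",im)
E
python3 m.py
```

```text
top
valid depth frac 0.9962712585034014
cap 142 cen [0.4952 0.1137] pca ang 19.6 rect [495.  113.8] [33.6 15.9] 19.6
[0.13314006 0.13581772 0.13840305]
rack 2183 cen [0.4749 0.1683] pca ang 109.4 rect [471.8 175.4] [ 69.9 200.7] 19.8
rackcol 2129 cen [0.4771 0.1644] pca ang 109.2 rect [472.5 176.4] [ 69.3 199.3] 19.8
guard 3086 cen [ 0.5026 -0.2235] pca ang 3.8 rect [ 514.5 -223. ] [152.2 101.7] 2.9
window 119 cen [ 0.4991 -0.224 ] pca ang 2.9 rect [ 498.8 -224. ] [46.2 10.3] 2.4
V row [162 160 161 160 161 161 164 158 150 117  27  31  29  81 153 164 161 161
 161 161 161 161] V col [161 161 160 161 161 163 163 135  65  28  31  29  31  31  31  34  31  30
  32  31  33  33  34  32  34  32  33  31  31  29  50 112 160 162 161 161
 161 160]
guard z 0.10048927061447643
blue 147 cen [0.4727 0.1759] pca ang 20.1 rect [472.7 176. ] [34.2 15.9] 19.8
side
cap z 104 [0.13122166 0.1342933  0.13572423]
cap 101 cen [0.4942 0.1177] pca ang 21.4 rect [494.4 117.4] [33.2 18.6] 11.5
```

View pics/z1.png

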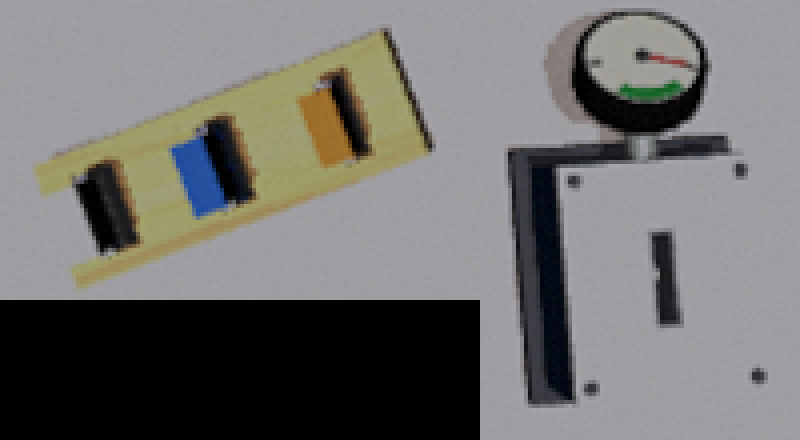

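The crop shows the orange cap at the rack's −y slot, at about 19.7°. The window is at (0.499, −0.224) and the dial pointer is right of the green sector, at rest. The cap height, rack size and window size all match the given dimensions.

```bash
cat >> h.py <<'E'
from scipy.spatial.transform import Rotation as Ro
def delta(p0,yaw0,p1,yaw1):
    R=(Ro.from_euler('z',yaw0,degrees=True)*Ro.from_euler('x',180,degrees=True))
    print("units",(R.inv().apply(np.array(p1)-p0)/.04).round(3),"turn z",np.radians(yaw0-yaw1).round(4))
def st():
    o=get_obs(); R=Ro.from_quat(o["tool_rot"]).as_matrix()
    print("t",round(o["time"],2),"p",(o["position"]*1000).round(1),"grasp",((o["position"]+.164*R[:,2])*1000).round(1),"yaw",np.degrees(np.arctan2(R[1,0],R[0,0])).round(2),"tilt",R[:2,2].round(4),"F",o["ft_force"].round(1),"M",o["moment"].round(2),"w",round(o["grip_width"],4),"gf",round(o["grip_force"],1),"q",o["q"].round(2))
E
python3 - <<'E'
from h import *
st()
delta([.231,-.581,.405],21.7,[.4950,.1138,.385],19.7)
c=dict(np.load("top.npz")); w=world(c); b=np.zeros(w.shape[:2],bool); b[224:300,350:425]=1
rect(c,b&(abs(w[...,2]-.1)<.01),.1,"guard"); V=c["pixels"].max(2); x=b&(V>145)&(w[...,2]>.08); rect(c,x,.1,"guardcol")
E
```

```text
t 0.1 p [ 231.1 -580.4  403.9] grasp [ 231.  -580.1  239.9] yaw 21.7 tilt [-0.0004  0.0019] F [-0.7 -0.7  0.1] M [-0.01  0.02 -0.  ] w 0.0869 gf 0.0 q [-1.37  0.53  1.43 -0.    1.18 -0.18]
units [ 12.555 -13.699   0.5  ] turn z 0.0349
guard 2939 cen [ 0.4983 -0.2237] pca ang 2.4 rect [ 498.5 -223.6] [120.1 102.2] 2.9
guardcol 2719 cen [ 0.4981 -0.225 ] pca ang 2.1 rect [ 503.4 -224.6] [130.   99.8] 2.7
```

Call:
{"fn": "move_arm", "kwargs": {
  "commands": [
    [[0.6, -0.65, 0, 0, 0, 0], [1.3, -1.42, 0, 0, 0, 0], [2.1, -2.29, 0, 0, 0, 0], [2.9, -3.16, 0, 0, 0, 0], [3.7, -4.04, 0, 0, 0, 0], [4.5, -4.91, 0, 0, 0, 0], [5.3, -5.78, 0, 0, 0, 0], [6.1, -6.66, 0, 0, 0, 0], [6.9, -7.53, 0, 0, 0, 0], [7.7, -8.4, 0, 0, 0, 0], [8.5, -9.28, 0, 0, 0, 0], [9.3, -10.15, 0, 0, 0, 0]]
  ],
  "claw": 0,
  "squeeze": 30
}}

```text
time: 1.6
position: [0.4269, -0.0643, 0.4046]
tool_rot: [0.982, 0.188, -0.0, -0.0]
ft_force: [-0.1, 0.1, -0.9]
grip_width: 0.0435
grip_force: 0.0
```

Call:
{"fn": "move_arm", "kwargs": {
  "commands": [
    [[0.7, -0.76, 0.1, 0, 0, 0.01], [1.4, -1.52, 0.2, 0, 0, 0.02], [2.1, -2.29, 0.3, 0, 0, 0.03], [2.7, -2.95, 0.4, 0, 0, 0.035], [3.1, -3.4, 0.5, 0, 0, 0.035], [3.255, -3.549, 0.5, 0, 0, 0.035], [3.255, -3.549, 0.5, 0, 0, 0.035], [3.255, -3.549, 0.5, 0, 0, 0.035], [3.255, -3.549, 0.5, 0, 0, 0.035]]
  ]
}}

```text
time: 2.72
position: [0.4949, 0.1134, 0.3849]
tool_rot: [0.985, 0.17, -0.0, 0.0]
ft_force: [0.4, -0.1, -0.4]
grip_width: 0.0434
grip_force: 0.0
```

```bash
python3 -c "
from h import *
st()"
```

```text
t 2.73 p [494.9 113.4 384.9] grasp [494.9 113.3 220.9] yaw 19.62 tilt [-0.0001 -0.0002] F [ 0.4 -0.1 -0.4] M [0.03 0.04 0.05] w 0.0434 gf 0.0 q [ 0.    0.4   1.74 -0.    1.    1.23]
```

Call:
{"fn": "move_arm", "kwargs": {
  "commands": [
    [[0, 0, 0.3, 0, 0, 0], [0, 0, 0.8, 0, 0, 0], [0, 0, 1.3, 0, 0, 0], [0, 0, 1.8, 0, 0, 0], [0, 0, 2.2, 0, 0, 0], [0, 0, 2.5, 0, 0, 0], [0, 0, 2.65, 0, 0, 0], [0, 0, 2.7, 0, 0, 0], [0, 0, 2.7, 0, 0, 0]]
  ]
}}

```text
time: 3.85
position: [0.4953, 0.1142, 0.277]
tool_rot: [0.985, 0.171, 0.0, 0.0]
ft_force: [0.1, -0.3, 1.0]
grip_width: 0.0438
grip_force: 0.0
```

```bash
python3 - <<'E'
from h import *
st(); c=camera("side"); cv2.imwrite("pics/s2.png",cv2.resize(c["pixels"][180:350,250:420],None,fx=3,fy=3))
E
```

```text
t 3.85 p [495.3 114.2 277. ] grasp [495.4 114.2 113. ] yaw 19.7 tilt [0.0006 0.    ] F [ 0.1 -0.3  1. ] M [0.01 0.05 0.01] w 0.0438 gf 0.0 q [0.01 0.57 1.84 0.   0.73 1.23]
```

View pics/s2.png

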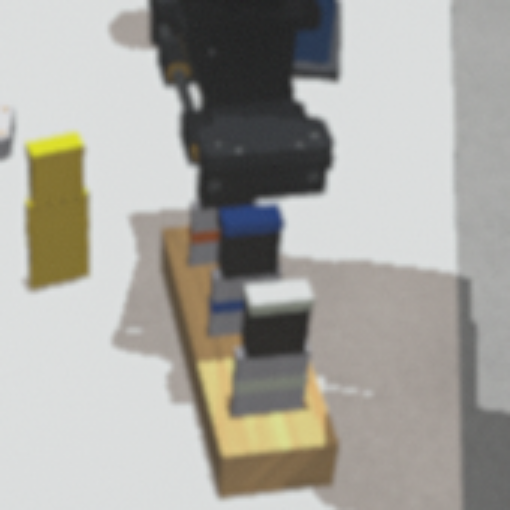

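The gripper is around the orange blade's handle, with its metal and orange band visible at crop (200,235), and it is clear of the blue blade. I close now.

Call:
{"fn": "move_arm", "kwargs": {
  "commands": [
    [[0, 0, 0, 0, 0, 0], [0, 0, 0, 0, 0, 0], [0, 0, 0, 0, 0, 0], [0, 0, 0, 0, 0, 0], [0, 0, 0, 0, 0, 0], [0, 0, 0, 0, 0, 0]]
  ],
  "claw": 1,
  "squeeze": 35
}}

```text
time: 4.65
position: [0.4951, 0.1142, 0.2768]
tool_rot: [0.985, 0.171, 0.0, -0.0]
ft_force: [0.3, -0.5, 1.7]
grip_width: 0.0152
grip_force: 35.0
```

```bash
python3 -c "
from h import *
st()"
```

```text
t 4.65 p [495.1 114.2 276.8] grasp [495.2 114.2 112.8] yaw 19.7 tilt [0.0001 0.0001] F [ 0.3 -0.5  1.7] M [ 0.01  0.03 -0.01] w 0.0152 gf 35.0 q [0.01 0.57 1.84 0.   0.73 1.23]
```

Call:
{"fn": "move_arm", "kwargs": {
  "commands": [
    [[0, 0, -0.1, 0, 0, 0], [0, 0, -0.3, 0, 0, 0], [0, 0, -0.6, 0, 0, 0], [0, 0, -0.9, 0, 0, 0], [0, 0, -1.3, 0, 0, 0], [0, 0, -1.8, 0, 0, 0], [0, 0, -2.3, 0, 0, 0], [0, 0, -2.7, 0, 0, 0], [0, 0, -2.9, 0, 0, 0], [0, 0, -3.0, 0, 0, 0], [0, 0, -3.0, 0, 0, 0]]
  ]
}}

```text
time: 6.02
position: [0.495, 0.1142, 0.3967]
tool_rot: [0.985, 0.171, -0.0, -0.0]
ft_force: [0.8, 0.3, -1.5]
grip_width: 0.0159
grip_force: 35.0
```

```bash
python3 -c "
from h import *
st()
delta([.495,.1138,.397],19.7,[.4988,-.2239,.397],2.6)"
```

```text
t 6.03 p [495.  114.2 396.7] grasp [495.  114.2 232.7] yaw 19.7 tilt [-0.0002 -0.    ] F [ 0.8  0.3 -1.5] M [-0.01 -0.01  0.04] w 0.0159 gf 35.0 q [ 0.01  0.38  1.73 -0.    1.03  1.23]
units [-2.756  7.98   0.   ] turn z 0.2985
```

Call:
{"fn": "move_arm", "kwargs": {
  "commands": [
    [[-0.14, 0.4, 0, 0, 0, 0.015], [-0.41, 1.2, 0, 0, 0, 0.045], [-0.76, 2.2, 0, 0, 0, 0.08], [-1.1, 3.2, 0, 0, 0, 0.12], [-1.45, 4.2, 0, 0, 0, 0.16], [-1.8, 5.2, 0, 0, 0, 0.2], [-2.14, 6.2, 0, 0, 0, 0.235], [-2.45, 7.1, 0, 0, 0, 0.265], [-2.66, 7.7, 0, 0, 0, 0.29], [-2.756, 7.98, 0, 0, 0, 0.2985], [-2.756, 7.98, 0, 0, 0, 0.2985], [-2.756, 7.98, 0, 0, 0, 0.2985]]
  ]
}}

```text
time: 7.52
position: [0.4986, -0.2227, 0.3965]
tool_rot: [1.0, 0.023, -0.001, -0.001]
ft_force: [0.3, 1.0, -1.2]
grip_width: 0.016
grip_force: 35.0
```

```bash
python3 - <<'E'
from h import *
for n in("side","top"):
    c=camera(n); np.savez(n+"2.npz",**c); cv2.imwrite(f"pics/{n}3.png",cv2.resize(c["pixels"][60:230,230:430] if n=="side" else c["pixels"][170:320,300:500],None,fx=3,fy=3))
st()
a=cv2.imread("pics/side3.png");b=cv2.imread("pics/top3.png")
im=np.zeros((510,1200,3),np.uint8);im[:,:600]=a;im[:450,600:]=b;cv2.imwrite("pics/b3.png",cv2.resize(im,(800,340)))
E
```

```text
t 7.62 p [ 498.8 -222.4  396.7] grasp [ 498.7 -222.3  232.7] yaw 2.67 tilt [-0.0005  0.0006] F [-0.3  0.7 -1.5] M [0.05 0.01 0.03] w 0.0159 gf 35.0 q [-0.62  0.43  1.64  0.    1.07  0.9 ]
```

View pics/b3.png

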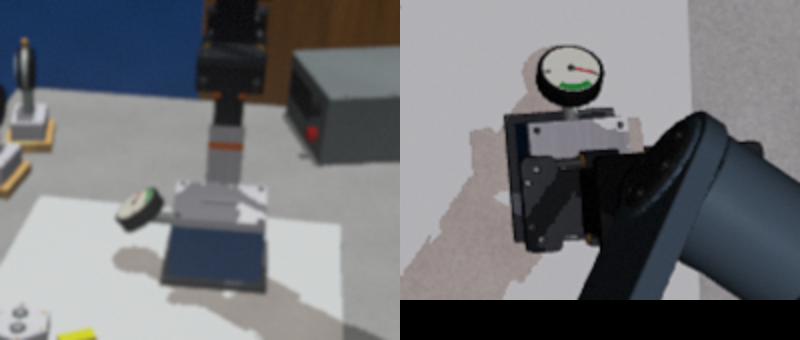

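The blade hangs upright above the window: in the side view its orange band is at crop (226,147), its foot at (225,183) and the window line at (215,204). I check the fit numerically.

```bash
python3 - <<'E'
from h import *
P=[]
for i in range(4):
    c=camera("side"); P.append(get_obs()["position"])
print("mean p",(np.mean(P,0)*1000).round(2),(np.std(P,0)*1000).round(2))
w=world(c)
X=w.reshape(-1,3)
b=X[(abs(X[:,0]-.499)<.016)&(abs(X[:,1]+.222)<.02)&(X[:,2]>.136)&(X[:,2]<.2)]
print("blade pts",len(b),b.mean(0).round(4)); A=np.c_[b[:,0]-.499,b[:,2]-.17,np.ones(len(b))]
s=np.linalg.lstsq(A,b[:,1],rcond=None)[0]; print("face y=",s.round(4),"res",np.std(A@s-b[:,1]).round(4))
# blade x extent
for z0 in(.145,.16,.185):
    bb=X[(abs(X[:,0]-.499)<.04)&(abs(X[:,1]+.222)<.02)&(abs(X[:,2]-z0)<.005)]; print(z0,bb[:,0].min().round(4),bb[:,0].max().round(4))
b=X[(abs(X[:,0]-.499)<.1)&(abs(X[:,1]+.222)<.02)&(X[:,2]>.115)&(X[:,2]<.2)];print("foot z",np.sort(b[:,2])[:10].round(4))
c0=dict(np.load("side.npz"));W=world(c0);m=(abs(W[...,2]-.1)<.008)&(abs(W[...,0]-.499)<.09)&(abs(W[...,1]+.224)<.08);rect(c0,m,.1,"guard side")
v=c0["pixels"].max(2); ys,xs=np.nonzero(m); print(xs.min(),xs.max(),ys.min(),ys.max(), [np.round(project(c0,p),1).tolist() for p in([.475,-.224,.1],[.523,-.224,.1])])
for cc in(c0,c):
  u,vv=np.round(project(cc,[.499,-.224,.1])).astype(int); print(u,vv); print(cc["pixels"].max(2)[vv-6:vv+7,u-22:u+23:2])
E
```

```text
mean p [ 498.96 -222.65  396.82] [0.04 0.14 0.04]
blade pts 299 [ 0.499  -0.2185  0.1684]
face y= [ 0.0529 -0.0018 -0.2185] res 0.0019
0.145 0.4775 0.519
0.16 0.4766 0.5201
0.185 0.4765 0.5188
foot z [0.1293 0.1294 0.1295 0.1299 0.13   0.1302 0.1302 0.1303 0.1308 0.1308]
guard side 1029 cen [ 0.5033 -0.2142] pca ang 3.1 rect [ 515.2 -215.5] [148.5 113. ] 3.4
304 362 151 174 [[348.9, 161.5], [330.5, 159.8]]
340 161
[[198 210 210 208 208 209 209 207 207 207 208 208 207 206 206 208 207 206
  206 208 197 159 187]
 [201 208 210 209 208 209 208 209 209 208 207 206 207 208 208 207 205 208
  207 208 208 196 199]
 [203 210 209 209 209 208 207 210 208 208 208 209 208 208 208 209 208 208
  208 209 207 209 203]
 [205 208 210 211 210 210 207 205 206 207 208 208 208 209 209 210 210 208
  209 208 208 209 202]
 [207 209 208 209 210 210 203 184 185 193 195 202 203 202 203 207 209 209
  208 209 210 210 203]
 [209 211 209 210 208 209 193 156 155 163 166 172 174 176 181 193 208 209
  209 209 209 210 202]
 [209 210 209 209 211 210 197 166 158 157 152 151 148 149 153 170 205 209
  210 208 210 210 203]
 [2
[... 1149 characters left out ...]
128 148 184 203 201]
 [131 129 130 130 130 131 125 119 118 118 119 119 117 121 117 138 167 151
  131 132 153 180 191]
 [130 130 130 129 130 130 129 124 125 124 122 120 119 120 117 154 196 180
  150 131 132 145 164]
 [129 131 129 130 130 129 130 130 128 129 130 128 127 127 126 170 207 203
  183 151 130 126 141]
 [131 130 131 131 131 130 130 130 130 130 129 132 130 129 129 163 200 209
  202 180 150 137 132]
 [123 129 131 132 130 131 131 130 130 130 131 132 133 129 131 142 190 210
  209 203 181 164 140]
 [108 123 131 130 130 132 130 132 132 132 131 130 132 131 130 132 185 208
  207 209 205 192 155]
 [ 96 118 132 131 130 131 131 132 131 131 130 132 132 131 131 133 188 207
  207 207 208 205 178]]
```

Call:
{"fn": "move_arm", "kwargs": {
  "commands": [
    [[0, 0.0325, 0.1, 0, 0, 0], [0, 0.0325, 0.25, 0, 0, 0], [0, 0.0325, 0.4, 0, 0, 0], [0, 0.0325, 0.5, 0, 0, 0], [0, 0.0325, 0.57, 0, 0, 0], [0, 0.0325, 0.6, 0, 0, 0], [0, 0.0325, 0.6, 0, 0, 0], [0, 0.0325, 0.6, 0, 0, 0], [0, 0.0325, 0.6, 0, 0, 0]]
  ]
}}

```text
time: 8.95
position: [0.499, -0.2248, 0.3729]
tool_rot: [1.0, 0.023, 0.0, 0.0]
ft_force: [0.3, 0.5, -1.0]
grip_width: 0.0156
grip_force: 35.0
```

```bash
cat > chk.py <<'E'
from h import *
P=[];F=[]
for i in range(3):
    c=camera("side"); o=get_obs();P.append(o["position"]);F.append(o["ft_force"])
st();print("mean p",(np.mean(P,0)*1000).round(2),"foot z",(np.mean(P,0)[2]-.267).round(4),"F",np.mean(F,0).round(2))
E
python3 - <<'E'
from chk import *
w=world(c);X=w.reshape(-1,3)
b=X[(abs(X[:,0]-.499)<.016)&(abs(X[:,1]+.224)<.015)&(X[:,2]>.113)&(X[:,2]<.18)]
A=np.c_[b[:,0]-.499,b[:,2]-.11,np.ones(len(b))];s=np.linalg.lstsq(A,b[:,1],rcond=None)[0];print("face",s.round(4))
u,v=np.round(project(c,[.499,-.224,.1])).astype(int);cv2.imwrite("pics/s4.png",cv2.resize(c["pixels"][v-50:v+30,u-60:u+60],None,fx=6,fy=6,interpolation=cv2.INTER_CUBIC))
E
```

```text
t 9.1 p [ 499.  -224.8  372.8] grasp [ 499.  -224.8  208.8] yaw 2.59 tilt [ 0.0001 -0.0001] F [-0.3 -0.5 -0.9] M [0.05 0.09 0.01] w 0.0161 gf 35.0 q [-0.63  0.46  1.66  0.    1.01  0.9 ]
mean p [ 498.99 -224.82  372.87] foot z 0.1059 F [ 0.08 -0.48 -1.28]
face [ 0.0439  0.0105 -0.2209]
```

View pics/s4.png

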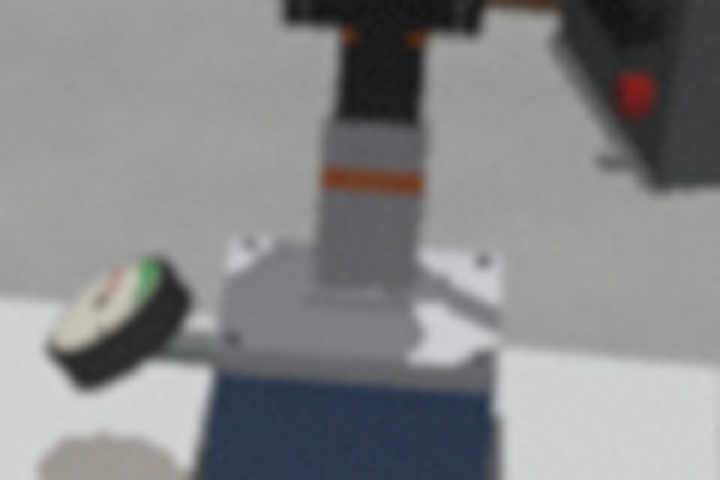

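The blade stands just over the window at crop (365,295), and I correct 0.8 mm in y before entering.

Call:
{"fn": "move_arm", "kwargs": {
  "commands": [
    [[0, -0.02, 0, 0, 0, 0], [0, -0.02, 0, 0, 0, 0], [0, -0.02, 0.05, 0, 0, 0], [0, -0.02, 0.1, 0, 0, 0], [0, -0.02, 0.15, 0, 0, 0], [0, -0.02, 0.2, 0, 0, 0], [0, -0.02, 0.25, 0, 0, 0], [0, -0.02, 0.25, 0, 0, 0]]
  ]
}}

```text
time: 10.1
position: [0.4989, -0.224, 0.3626]
tool_rot: [1.0, 0.023, -0.0, -0.0]
ft_force: [-0.1, 0.2, -1.3]
grip_width: 0.0155
grip_force: 35.0
```

```bash
python3 chk.py
```

```text
t 10.25 p [ 498.9 -224.   362.8] grasp [ 498.9 -224.   198.8] yaw 2.6 tilt [-0.     -0.0001] F [ 0.2 -0.4 -0.8] M [0.02 0.   0.03] w 0.0156 gf 35.0 q [-0.63  0.48  1.67 -0.    0.99  0.9 ]
mean p [ 498.94 -224.02  362.72] foot z 0.0957 F [-0.42 -0.3  -1.2 ]
```

Call:
{"fn": "move_arm", "kwargs": {
  "commands": [
    [[0, 0, 0.05, 0, 0, 0], [0, 0, 0.12, 0, 0, 0], [0, 0, 0.19, 0, 0, 0], [0, 0, 0.26, 0, 0, 0], [0, 0, 0.33, 0, 0, 0], [0, 0, 0.4, 0, 0, 0], [0, 0, 0.4, 0, 0, 0]]
  ]
}}

```text
time: 11.12
position: [0.4989, -0.224, 0.3465]
tool_rot: [1.0, 0.023, -0.0, -0.0]
ft_force: [0.3, -0.6, -0.8]
grip_width: 0.0155
grip_force: 35.0
```

```bash
python3 chk.py
```

```text
t 11.28 p [ 499.  -224.   346.8] grasp [ 499.  -224.   182.8] yaw 2.6 tilt [-0. -0.] F [ 0.1 -0.4 -1.5] M [-0.01  0.04 -0.02] w 0.0156 gf 35.0 q [-0.63  0.5   1.69 -0.    0.95  0.9 ]
mean p [ 498.95 -224.02  346.72] foot z 0.0797 F [ 0.06 -0.15 -1.09]
```

Call:
{"fn": "move_arm", "kwargs": {
  "commands": [
    [[0, 0, 0.05, 0, 0, 0], [0, 0, 0.12, 0, 0, 0], [0, 0, 0.19, 0, 0, 0], [0, 0, 0.26, 0, 0, 0], [0, 0, 0.33, 0, 0, 0], [0, 0, 0.4, 0, 0, 0], [0, 0, 0.4, 0, 0, 0]]
  ]
}}

```text
time: 12.15
position: [0.4989, -0.224, 0.3305]
tool_rot: [1.0, 0.023, -0.0, -0.0]
ft_force: [-0.2, 0.2, -0.4]
grip_width: 0.0161
grip_force: 35.0
```

```bash
python3 chk.py
```

```text
t 12.3 p [ 498.9 -224.   330.8] grasp [ 498.9 -224.   166.8] yaw 2.6 tilt [ 0. -0.] F [-0.6 -0.6 -1.4] M [-0.01 -0.03  0.06] w 0.0158 gf 35.0 q [-0.63  0.52  1.7  -0.    0.92  0.9 ]
mean p [ 498.94 -224.02  330.72] foot z 0.0637 F [-0.3  -0.04 -1.24]
```

Call:
{"fn": "move_arm", "kwargs": {
  "commands": [
    [[0, 0, 0.03, 0, 0, 0], [0, 0, 0.06, 0, 0, 0], [0, 0, 0.09, 0, 0, 0], [0, 0, 0.12, 0, 0, 0], [0, 0, 0.15, 0, 0, 0], [0, 0, 0.18, 0, 0, 0], [0, 0, 0.21, 0, 0, 0], [0, 0, 0.24, 0, 0, 0], [0, 0, 0.27, 0, 0, 0], [0, 0, 0.28, 0, 0, 0], [0, 0, 0.28, 0, 0, 0]]
  ]
}}

```text
time: 13.68
position: [0.499, -0.224, 0.3196]
tool_rot: [1.0, 0.023, 0.0, 0.0]
ft_force: [-0.3, 1.2, 3.0]
grip_width: 0.0162
grip_force: 35.0
```

```bash
python3 - <<'E'
from chk import *
t=camera("top")
im=np.zeros((480,800,3),np.uint8)
im[:480,:480]=cv2.resize(c["pixels"][130:190,300:360],(480,480),interpolation=cv2.INTER_CUBIC)
im[:320,480:]=cv2.resize(t["pixels"][187:227,364:404],(320,320),interpolation=cv2.INTER_CUBIC)
cv2.imwrite("pics/s5.png",im)
# dial hub / pointer / sector angles, top image
p=t["pixels"].astype(int);hsv=cv2.cvtColor(t["pixels"],cv2.COLOR_BGR2HSV);H,S,_=cv2.split(hsv)
m=np.zeros(H.shape,bool);m[187:227,364:404]=1
g=m&(H>45)&(H<90)&(S>90);r=m&((H<8)|(H>170))&(S>90)
for n,k in(("green",g),("red",r)):
    ys,xs=np.nonzero(k);print(n,len(xs),xs.mean().round(2),ys.mean().round(2),xs.min(),xs.max(),ys.min(),ys.max())
E
```

```text
t 13.82 p [ 498.9 -224.   319.6] grasp [ 499.  -224.   155.6] yaw 2.6 tilt [ 0.0001 -0.0001] F [-1.  -0.4  2.6] M [0.14 0.21 0.01] w 0.0158 gf 35.0 q [-0.63  0.54  1.71 -0.    0.89  0.9 ]
mean p [ 498.94 -224.02  319.6 ] foot z 0.0526 F [-0.74  0.72  2.73]
green 45 387.29 212.78 376 399 210 218
red 14 385.07 212.36 371 391 205 222
```

View pics/s5.png

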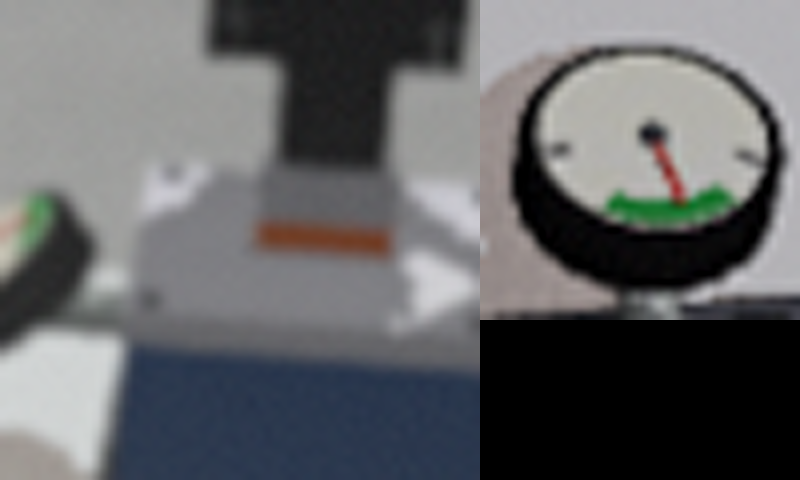

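The side view shows the band's lower edge about at the guard's face. In the top view the pointer, with its hub at (652,132) and tip at (682,203), is in the green slightly before the middle. I press 0.6 mm more and then measure the pointer angle in the dial's plane.

Call:
{"fn": "move_arm", "kwargs": {
  "commands": [
    [[0, 0, 0.015, 0, 0, 0], [0, 0, 0.015, 0, 0, 0], [0, 0, 0.015, 0, 0, 0]]
  ]
}}

```text
time: 14.25
position: [0.499, -0.224, 0.319]
tool_rot: [1.0, 0.023, 0.0, 0.0]
ft_force: [-0.1, -0.4, 3.9]
grip_width: 0.0157
grip_force: 35.0
```

```bash
python3 - <<'E'
from chk import *
c0=dict(np.load("top.npz"));w=world(c0)
t=camera("top")
# face plane from depth
m=np.zeros(w.shape[:2],np.uint8);cv2.circle(m,(386,204),10,1,-1)
X=w[m>0];X=X[~np.isnan(X[:,0])];mu=X.mean(0);n=np.linalg.svd(X-mu)[2][2];n*=np.sign(n[2]);print("centre",mu.round(4),"normal",n.round(3))
gx=np.array([np.cos(.045),np.sin(.045),0])
def cast(c,uv):
    a=onplane(c,uv,0.);o=np.linalg.inv(c["extrinsics"])[:3,3];d=a-o
    return o+d*(((mu-o)@n)/(d@n))[:,None]
e1=np.cross(n,gx);e1/=np.linalg.norm(e1);e2=np.cross(n,e1)  # e1 horizontal in plane; e2 downhill/uphill
def masks(c):
    p=c["pixels"].astype(float);r=p[...,2]-(p[...,1]+p[...,0])/2;g=p[...,1]-np.maximum(p[...,2],p[...,0])
    box=np.zeros(r.shape,bool);box[190:222,368:402]=1
    V=p.max(2);hub=np.zeros(r.shape,bool);hub[200:207,382:390]=1
    return r*box,g*box,(110-V).clip(0)*hub
for nm,c in(("rest",c0),("now",t)):
    r,g,h=masks(c)
    ys,xs=np.nonzero(h>0);H=cast(c,np.average(np.c_[xs,ys],axis=0,weights=h[h>0]))[0]
    ys,xs=np.nonzero(r>35);P=cast(c,np.c_[xs,ys])-H;k=np.hypot(P@e1,P@e2)<.03;k&=np.hypot(P@e1,P@e2)>.005
    v=np.average(P[k],axis=0,weights=r[r>35][k]);
    ys,xs=np.nonzero(g>30);G=cast(c,np.c_[xs,ys])-H;ga=np.degrees(np.arctan2(G@e1,G@e2))%360
    print(nm,"hub",H.round(4),"n",k.sum(),"pointer deg",np.degrees(np.arctan2(v@e1,v@e2)).round(1)%360,"green",np.sort(ga)[[0,2,-3,-1]].round(1),"mean",ga.mean().round(1))
im=cv2.resize(t["pixels"][187:227,364:404],(480,480),interpolation=cv2.INTER_CUBIC);cv2.imwrite("pics/d6.png",im)
E
```

```text
t 14.4 p [ 499. -224.  319.] grasp [ 499. -224.  155.] yaw 2.59 tilt [ 0.0001 -0.0001] F [-0.5 -0.3  3.1] M [0.09 0.16 0.04] w 0.0161 gf 35.0 q [-0.63  0.54  1.71  0.    0.89  0.9 ]
mean p [ 498.96 -224.01  318.97] foot z 0.052 F [-0.73  0.07  3.24]
centre [ 0.6111 -0.2204  0.0895] normal [0.618 0.039 0.785]
rest hub [ 0.6125 -0.2187  0.0883] n 11 pointer deg 291.0 green [  1.    2.8 356.1 358.8] mean 172.6
now hub [ 0.6126 -0.2185  0.0882] n 11 pointer deg 355.7 green [  1.5   5.3 354.5 358.4] mean 171.8
```

View pics/d6.png

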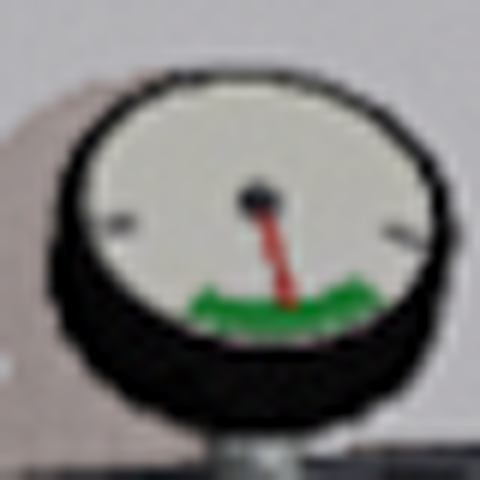

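The pointer is at −4.3° from the middle, a travel of about 7.5 mm, with force about 4.4 N and foot height 52.0 mm. I trim it 0.3 mm further.

Call:
{"fn": "move_arm", "kwargs": {
  "commands": [
    [[0, 0, 0.008, 0, 0, 0], [0, 0, 0.008, 0, 0, 0], [0, 0, 0.008, 0, 0, 0], [0, 0, 0.008, 0, 0, 0]]
  ]
}}

```text
time: 14.95
position: [0.4989, -0.224, 0.3187]
tool_rot: [1.0, 0.023, 0.0, 0.0]
ft_force: [-0.8, 0.6, 3.3]
grip_width: 0.0159
grip_force: 35.0
```

```bash
python3 - <<'E'
from chk import *
print(hand_in())
E
```

```text
t 15.1 p [ 498.9 -224.   318.6] grasp [ 498.9 -224.   154.6] yaw 2.6 tilt [-0.  0.] F [-0.2  0.4  3.4] M [ 0.18  0.12 -0.03] w 0.0156 gf 35.0 q [-0.63  0.54  1.71 -0.    0.89  0.9 ]
mean p [ 498.94 -224.02  318.63] foot z 0.0516 F [-0.31  0.93  3.33]
the job is handed in; nothing more can be done
None
```

I handed the job in at about 15 s with the orange-banded blade still gripped in the window and pressed on the stylus to about 8 mm of travel; the pointer was about 4° short of the green sector's middle before a last 0.3 mm press, and I did not re-read the dial after it.

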